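# Click the pallet counter on to its mark and log it

### The job

With a fingertip, flick the edge of the pallet counter's flat toothed thumbwheel clockwise (seen from above), click by click, until its red tooth points at the yellow pointer, and do not let it click past. Only then press the green log button right down and let it come up again. Pick nothing up, and leave the things standing around where they are.

Things in the scene. Friction and masses are not known exactly. Their poses are not given: they have to be found in the camera images.
- counter: Pallet counter, fixed to the table: grey box 210 x 190 mm, 36 mm high, dark top; origin at the centre of its underside, z up. A white thumbwheel lies flat on it, its upright axis through the origin: disc of 48 mm radius with 8 teeth 45 degrees apart, 10 mm wide, reaching out to 74 mm; disc and teeth fill heights 46 to 60 mm (10 mm of air below), a steel hub rises to 66 mm.
- wheel (a joint): Wheel angle (rad), growing clockwise from above; 0 = red tooth at pointer. Starts 2, 3 or 4 clicks of 0.785 below 0 (may settle for 2 s). Sprung ratchet: a tooth pushed clockwise under 0.55 creeps back in about 1 s when let go; at about 0.6 it snaps on to the full click and stays; 0.5 beyond that it still comes back to the click. Locked backwards up to about 40 N. 1 to 4 N at a tooth moves it.
- red_tooth (a point): Top face of the red tooth (a red stripe runs in from it on the disc; the other seven are grey), 62 mm from the axis, 60 mm above the table; turns with the wheel. At rest one tooth always stands at the pointer, the others at multiples of 45 degrees from it.
- pointer (a point): Inner end of the fixed yellow pointer, on the counter's +x side: 80 mm from the wheel's axis, at height 60 mm. The pointer is a block 24 mm long and 12 mm wide, 79 to 103 mm from the axis, its top at 60 mm.
- log_top (a point): Centre of the top face of the round green log button (40 mm across) in its own yellow housing, fixed to the table at the counter's left or right. It is pressed straight down.
- log (a joint): Travel of the green button (m): 0 up, 0.006 fully down; a spring of 5 N at full travel brings it up again.
- tape: Loose roll of brown tape, 90 mm across, 48 mm high; stands on the side where the button is not. Origin under its centre. To be left alone, as are the next five.
- mug: Loose blue mug, 80 mm across and 90 mm high, behind the counter; origin under its centre.
- carton: Loose small carton, 100 x 80 x 60 mm, behind the counter; origin under its centre.
- jar: Loose jar with a red cap, 64 mm across and 90 mm high, behind the counter; origin under its centre.
- marker: Loose black marker, 16 mm thick, lying on the table at the right.
- driver: Loose screwdriver with an orange handle, lying on the table at the left.

How it is judged:
By the outcome, as a careful person would: the job done as asked, in the order asked, and still so for the second after the job is handed in, with the robot touching nothing.
It also fails if it takes over 70 s, if anything falls off the work surface, if the arm or the gripper's body presses on something with over 40 N, if the wrist force passes 120 N, or if a joint passes its speed limit or range.

### The arm

A 6-joint arm with a two-finger parallel gripper is mounted at the origin on the work surface. World frame = base frame: x ahead of the robot, y to its left, z up, the work surface at z = 0. Lengths are in m, angles in degrees, forces in N, time in s.
With the tool pointing down it reaches from about 0.275 to 0.85 m from the base axis. Payload 19 kg.
Tool frame: the origin (TCP) lies midway between the tips of the shut fingers; the grasp point (between the pads) lies 19 mm behind it; z points along the fingers, y is the line along which they close (so a half turn about z gives the same grasp; the last joint's range is limited). The gripper opens to 85 mm and grips with 20 to 120 N. Pads are 22 mm wide; open, the fingers measure 114 mm over their backs; the gripper's body (76 mm by 85 mm) begins 54 mm behind the grasp point. The pads swing forward as they close: fully open they stand 13 mm farther back than shut.
Start: joints at [-81.532, 8.623, 82.357, -0, 89.026, -7.678], TCP at [0.16, -0.552, 0.231] pointing down, gripper open.
Joint ranges: [-160.23, 160.23], [-39.13, 120.54], [6.94, 153.29], [-79.49, 259.48], [9.18, 160.14], [-161.06, 161.06]. Speed limits (degrees/s): [108.29, 108.29, 127.2, 172.46, 172.46, 172.46].

### API

Orientations are given as a 3x3 rotation matrix whose columns are the frame's x, y, z axes.
In Python, from bench import arm, optics, ticket gives the robot as it stands. The module is installed in compiled form; this text tells all that it offers.
- The arm moves only by the tool step_arm, never from a script. Its argument "steps" is a list of rows, each an object of numbers: "x", "y", "z": the shift along the world's x, y, z as a fraction of full scale; "wx", "wy", "wz": the turn, a rotation vector about the world's x, y, z as a fraction of full scale. A call has 1 to 20 rows; each row is the pose to reach, as a shift and turn from the pose commanded when the call began, turning the shorter way round; what a row does not reach only later rows make up. Full scale, the value 1, is 200 mm for a shift and pi rad for a turn. A row lasts 1/8 s, in which the tool goes at most 62.5 mm and 10.7 degrees, less where a joint would pass 70% of its speed; a pose out of reach is approached as far as the arm can. A call with a number of a shift or a turn outside -1 to 1 is refused whole. A call with a gripper value outside its range is refused whole. "grip" is the closure, from -1 (fully open) to 1 (shut), set as the call begins (left out, the last holds). The fingers move at their own pace and stop on an object; the grip force is fixed at half the most. Time passes only in rows, so rows that repeat a pose let the fingers close. It gives the time, the measured TCP pose, the force, the opening and the grip force at its end, in the units of the state.
- arm.state(): the state, without advancing time (a new reading comes with each control period).
- optics.camera(name): name is "scene" or "top" or "wrist"; returns the picture (480x640x3 uint8, red, green, blue); there is no depth.
- optics.camera_model(name): a dict with "fovy" (degrees; the focal length in pixels is half the picture's height over the tangent of half this angle, whatever the lens; pixels are square), "cx", "cy" (the principal point, pixels), "xyz" and "attitude" of the camera in the world. Camera axes: x right, y down, z forward; pixel columns grow to the right and rows downward; lengths in m; the calibration is good to about 2 mm. A picture is of the moment at which its call begins: read the wrist's pose just before it. camera_model takes no time and is no camera call; for the wrist camera it gives the pose at the moment of the call.
- ticket.close_job(): hands the job in; it is judged then, once.
Trained networks look in the newest picture that a camera, given by its name, has taken for a name from the list of things; names that differ only in an ending like _2 or _b are one class to them, and where a whole thing is asked for, a point or a joint stands for the part that bears it (a point fixed in the world has none). Each returns a list of dicts, best first, with "p" (0 to 1); they miss things now and then, are a little off and sometimes report something else, mostly with a low value. They report only what shows in the picture. A call takes as long as a camera call.
- optics.search_frame(thing, camera): "rect" ([left, top, right, bottom] in pixels, round what is visible of it).
- optics.cut_out(thing, camera): "region" (480x640 bool, what is visible of it) and "rect" ([left, top, right, bottom] in pixels, round what is visible of it).
The state is a dict: "clock": time; "q": joint angles; "joint_vel": joint speeds; "tau": joint torques, N m; "tool_pos": TCP position; "tool_rot": TCP orientation; "ft_force": force on the tool from outside, world axes, zero at the start; "wrist_torque": the same for the moment, N m; "grip_width": finger opening in m; "finger_force": force on a finger pad.
Only numpy, scipy, OpenCV 4.12 (cv2) and the standard library are available. Lean on these libraries where they do the work, as an engineer would, in place of code of your own. Each camera call takes 0.05 s, during which the arm holds its last target. There are 200 camera calls.

## Working session

There is one attempt and no reset: what is moved stays moved. The work goes in short steps, Python scripts to look and compute and a tool call to move; the robot and the scene stay as the last step left them, time stands still between calls to the robot, and variables do not carry over. Pictures are saved under pics/ and viewed, at most 10 in all, crops included, and the job is handed in when it is done.

Besides the shell and the picture viewer there is one more tool, called after ">>>" as name(argument=value, ...) on one line, values as JSON. step_arm: Moves the arm, as the interface text tells. Shift numbers are shares of 200 mm and turn numbers shares of pi rad, none past 1 either way. Its arguments: {"type":"object","properties":{"steps":{"type":"array"},"grip":{"type":"number"}},"required":["steps"]}

```bash
mkdir -p pics
cat > h.py <<'E'
import numpy as np, cv2
from bench import arm, optics, ticket
def ray(cam,u,v,m=None):
    m=m or optics.camera_model(cam); f=240/np.tan(np.radians(m["fovy"])/2)
    d=np.array(m["attitude"])@np.array([(u-m["cx"])/f,(v-m["cy"])/f,1.]); return np.array(m["xyz"]),d
def at(cam,u,v,z,m=None):
    o,d=ray(cam,u,v,m); return o+d*(z-o[2])/d[2]
def proj(cam,p,m=None):
    m=m or optics.camera_model(cam); f=240/np.tan(np.radians(m["fovy"])/2)
    c=np.array(m["attitude"]).T@(np.array(p)-np.array(m["xyz"])); return np.array([m["cx"]+f*c[0]/c[2],m["cy"]+f*c[1]/c[2]])
def save(cam,n):
    im=optics.camera(cam); cv2.imwrite(f"pics/{n}.png",im[:,:,::-1]); return im
E
python3 - <<'E'
from h import *
save("top","top1")
m=optics.camera_model("top");print(m)
for t,z in [("counter",.036),("red_tooth",.06),("log_top",.03),("tape",.048),("mug",.09),("jar",.09),("carton",.06),("marker",.01),("driver",.02)]:
    for r in optics.cut_out(t,"top")[:1]:
        ys,xs=np.nonzero(r["region"]);print(t,r["p"],r["rect"],at("top",xs.mean(),ys.mean(),z).round(3))
E
```

```text
{'fovy': 54.77495445303139, 'cx': 323.7628587526226, 'cy': 241.63209124707225, 'xyz': array([ 0.49060721, -0.01336729,  1.09617856]), 'attitude': array([[-1.42397668e-02, -9.91321727e-01,  1.30684594e-01],
       [-9.99894726e-01,  1.44818135e-02,  9.01931894e-04],
       [-2.78665460e-03, -1.30657993e-01, -9.91423584e-01]])}
counter 0.77 [265.0, 237.0, 377.4, 353.9] [ 0.513 -0.004  0.036]
red_tooth 0.77 [289.1, 260.1, 353.1, 323.9] [ 0.515 -0.004  0.06 ]
log_top 0.51 [137.1, 207.8, 155.6, 292.7] [0.592 0.398 0.03 ]
tape 0.95 [162.6, 294.5, 208.0, 336.1] [0.464 0.306 0.048]
mug 0.9 [197.6, 173.6, 238.5, 220.5] [0.731 0.224 0.09 ]
jar 0.57 [386.5, 178.4, 416.0, 211.5] [ 0.721 -0.182  0.09 ]
carton 0.84 [287.2, 138.3, 331.3, 192.3] [0.8   0.016 0.06 ]
marker 0.89 [484.8, 206.9, 492.9, 262.7] [ 0.646 -0.402  0.01 ]
driver 0.81 [137.9, 206.4, 154.9, 291.3] [0.591 0.401 0.02 ]
```

View pics/top1.png

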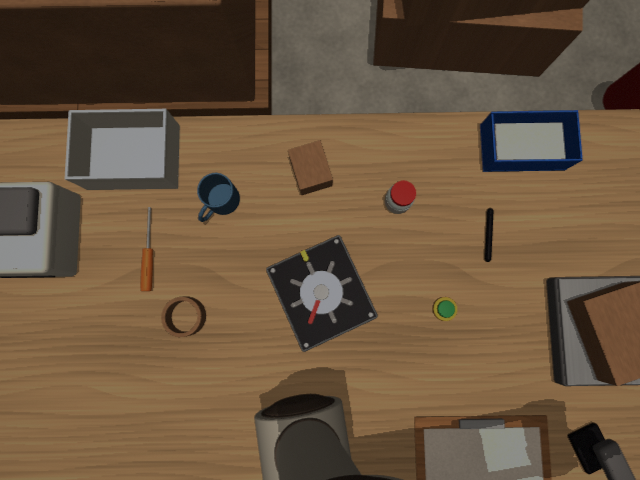

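The top view shows the counter centred near (321,293) with the yellow pointer at (306,256). The red tooth is at (313,318), about opposite the pointer, so 4 clicks are needed. The green button is at (446,309) on the right.

Run:
```python
from h import *
im=optics.camera("top");hsv=cv2.cvtColor(im,cv2.COLOR_RGB2HSV)
def blob(lo,hi,box):
    m=cv2.inRange(hsv,lo,hi);k=np.zeros_like(m);l,t,r,b=box;k[t:b,l:r]=m[t:b,l:r];ys,xs=np.nonzero(k);return xs.mean(),ys.mean(),len(xs),k
yl=blob((22,120,100),(35,255,255),(265,235,380,355));rd=blob((0,150,100),(8,255,255),(265,235,380,355));g=blob((45,100,50),(80,255,255),(425,290,465,330))
wh=blob((0,0,170),(180,40,255),(285,255,355,330))
for n,b,z in (("ptr",yl,.06),("red",rd,.06),("green",g,.04),("white",wh,.06)):print(n,b[:3],at("top",b[0],b[1],z).round(4))
P=at("top",*yl[:2],.06)
# corners of box: print screws via minAreaRect of dark top
m=cv2.inRange(hsv,(0,0,0),(180,255,75));k=np.zeros_like(m);k[230:360,260:380]=m[230:360,260:380]
c=max(cv2.findContours(k,0,2)[0],key=cv2.contourArea);r=cv2.minAreaRect(c);print(r,at("top",*r[0],.036))
l=[at("top",*p,.036)[:2].round(4) for p in cv2.boxPoints(r)];print(l)
cv2.imwrite("pics/crop.png",cv2.resize(im[225:365,255:470],None,fx=3.7,fy=3.7,interpolation=2)[:,:,::-1])
im=save("scene","sc1");print(optics.camera_model("scene")["xyz"])
hsv=cv2.cvtColor(im,cv2.COLOR_RGB2HSV)
r=optics.search_frame("log_top","scene")[:2];print(r)
g=cv2.inRange(hsv,(45,100,50),(80,255,255));n,_,s,c=cv2.connectedComponentsWithStats(g);print([(a.tolist(),b) for a,b in zip(s,c.round(1)) if 30<a[4]<9000])
```

```text
ptr (np.float64(304.0769230769231), np.float64(255.26923076923077), 52) [0.5969 0.0323 0.06  ]
red (np.float64(313.5056179775281), np.float64(312.2584269662921), 89) [0.47   0.0125 0.06  ]
green (np.float64(445.8274336283186), np.float64(308.67699115044246), 226) [ 0.4733 -0.2855  0.04  ]
white (np.float64(nan), np.float64(nan), 0) [nan nan nan]
((320.6048583984375, 292.85711669921875), (92.1021499633789, 83.3871078491211), 64.88516235351562) [ 0.51291524 -0.0035444   0.036     ]
[array([0.5695, 0.127 ]), array([ 0.6489, -0.0475]), array([ 0.4572, -0.1323]), array([0.3814, 0.039 ])]
[1.33628386 0.36931664 0.9967452 ]
[{'rect': [180.8, 200.8, 210.2, 229.4], 'p': 0.64}, {'rect': [259.2, 187.7, 273.0, 194.7], 'p': 0.46}]
[([259, 186, 12, 11, 105], array([264.4, 191.1]))]<stdin>:4: RuntimeWarning: Mean of empty slice.
  ret = ret.dtype.type(ret / rcount)
```

View pics/crop.png

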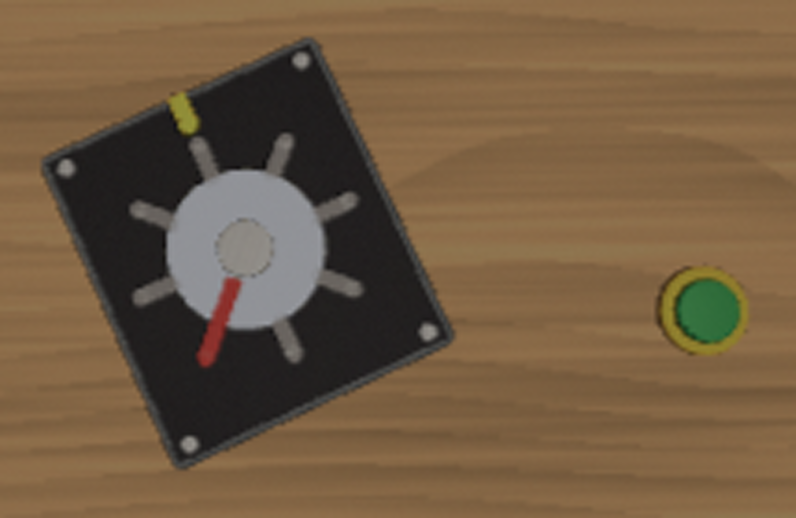

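View pics/sc1.png

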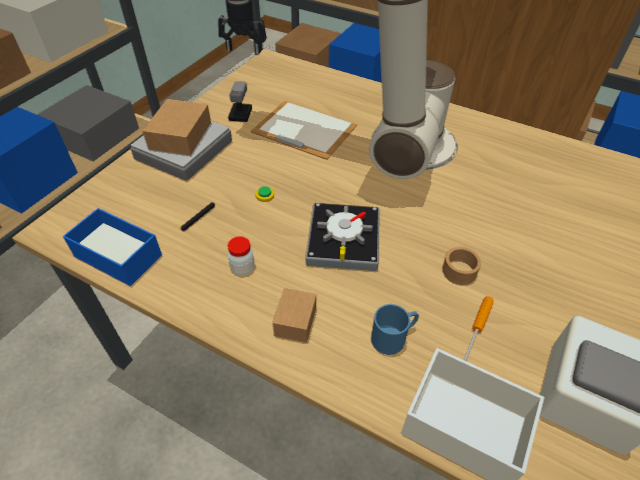

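The crop shows the red tooth at (207,360), one click clockwise of the position opposite the pointer, so 3 clicks remain. The scene view agrees: the path on the robot side is clear, and the green button is at (264,191).

Run:
```python
from h import *
s=arm.state();print(s["tool_pos"],np.round(s["tool_rot"],3),s["ft_force"],s["clock"])
print(at("top",321.5,292.3,.066))
a,d=ray("top",445.8,308.7);b,e=ray("scene",264.4,191.1)
k=np.linalg.lstsq(np.c_[d,-e],b-a,rcond=None)[0];print(a+d*k[0],b+e*k[1])
```

```text
[ 0.15985842 -0.5522906   0.23126545] [[ 0.961  0.278 -0.   ]
 [ 0.278 -0.961  0.   ]
 [ 0.    -0.    -1.   ]] [-0.31804061  0.06027537 -0.7942039 ] 0.65
[ 0.51348027 -0.00581787  0.066     ]
[ 0.47290534 -0.29130007  0.01706191] [ 0.47172326 -0.28882764  0.01644451]
```

>>> step_arm(steps=[{"x": 0.14, "y": 0.25, "wz": 0.05}, {"x": 0.28, "y": 0.5, "wz": 0.1}, {"x": 0.42, "y": 0.75, "wz": 0.15}, {"x": 0.56, "y": 1.0, "wz": 0.2}, {"x": 0.56, "y": 1.0, "wz": 0.2}], grip=1)

```text
invalid input at $.steps[0]: expected keys x, y, z, wx, wy, wz
```

>>> step_arm(steps=[{"x": 0.14, "y": 0.25, "wz": 0.05, "z": -0.1}, {"x": 0.28, "y": 0.5, "wz": 0.1, "z": -0.2}, {"x": 0.42, "y": 0.75, "wz": 0.15, "z": -0.3}, {"x": 0.56, "y": 1.0, "wz": 0.21, "z": -0.4}, {"x": 0.56, "y": 1.0, "wz": 0.21, "z": -0.4}, {"x": 0.56, "y": 1.0, "wz": 0.21, "z": -0.4}])

```text
invalid input at $.steps[0]: expected keys x, y, z, wx, wy, wz
```

>>> step_arm(steps=[{"x": 0.14, "y": 0.25, "z": 0, "wx": 0, "wy": 0, "wz": 0.05}, {"x": 0.28, "y": 0.5, "z": 0, "wx": 0, "wy": 0, "wz": 0.1}, {"x": 0.42, "y": 0.75, "z": 0, "wx": 0, "wy": 0, "wz": 0.15}, {"x": 0.56, "y": 1.0, "z": 0, "wx": 0, "wy": 0, "wz": 0.2}, {"x": 0.56, "y": 1.0, "z": 0, "wx": 0, "wy": 0, "wz": 0.2}], grip=1)

```text
clock: 1.27
tool_pos: [0.2733, -0.3498, 0.2319]
tool_rot: [[0.609, 0.793, 0.001], [0.793, -0.609, -0.001], [-0.0, 0.001, -1.0]]
ft_force: [0.2, -0.9, 1.1]
grip_width: -0.0001
finger_force: 0.0
```

>>> step_arm(steps=[{"x": 0.14, "y": 0.25, "z": -0.1, "wx": 0, "wy": 0, "wz": 0.05}, {"x": 0.28, "y": 0.5, "z": -0.2, "wx": 0, "wy": 0, "wz": 0.1}, {"x": 0.42, "y": 0.75, "z": -0.3, "wx": 0, "wy": 0, "wz": 0.15}, {"x": 0.56, "y": 1.0, "z": -0.4, "wx": 0, "wy": 0, "wz": 0.21}, {"x": 0.56, "y": 1.0, "z": -0.4, "wx": 0, "wy": 0, "wz": 0.21}, {"x": 0.56, "y": 1.0, "z": -0.4, "wx": 0, "wy": 0, "wz": 0.21}])

```text
clock: 2.02
tool_pos: [0.384, -0.1529, 0.1515]
tool_rot: [[0.002, 1.0, -0.0], [1.0, -0.002, -0.0], [-0.0, -0.0, -1.0]]
ft_force: [0.4, -0.2, 0.8]
grip_width: -0.0002
finger_force: 0.0
```

>>> step_arm(steps=[{"x": 0.14, "y": 0.24, "z": 0, "wx": 0, "wy": 0, "wz": 0}, {"x": 0.285, "y": 0.48, "z": 0, "wx": 0, "wy": 0, "wz": 0}, {"x": 0.285, "y": 0.48, "z": -0.1, "wx": 0, "wy": 0, "wz": 0}, {"x": 0.285, "y": 0.48, "z": -0.25, "wx": 0, "wy": 0, "wz": 0}, {"x": 0.285, "y": 0.48, "z": -0.4, "wx": 0, "wy": 0, "wz": 0}, {"x": 0.285, "y": 0.48, "z": -0.51, "wx": 0, "wy": 0, "wz": 0}, {"x": 0.285, "y": 0.48, "z": -0.51, "wx": 0, "wy": 0, "wz": 0}, {"x": 0.285, "y": 0.48, "z": -0.51, "wx": 0, "wy": 0, "wz": 0}])

```text
clock: 3.02
tool_pos: [0.4414, -0.0574, 0.0504]
tool_rot: [[0.003, 1.0, 0.001], [1.0, -0.003, -0.0], [-0.0, 0.001, -1.0]]
ft_force: [0.1, 0.3, -0.3]
grip_width: -0.0001
finger_force: 0.0
```

Run:
```python
from h import *
im=optics.camera("wrist");sc=optics.camera("scene")[170:290,280:420]
cv2.imwrite("pics/w1.png",np.hstack([im[::2,::2],cv2.resize(sc,(280,240),interpolation=2)])[:,:,::-1])
```

```text
(no output)
```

View pics/w1.png

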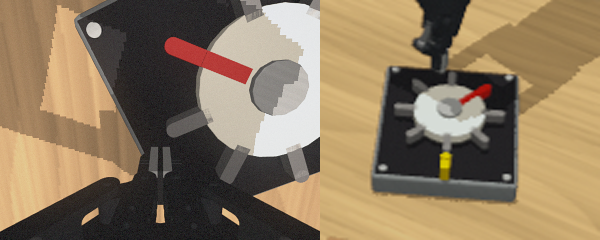

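The fingertip, at (160,165) in the wrist view, stands clear between the teeth at (190,123) and (235,165). I'll push one click.

>>> step_arm(steps=[{"x": 0, "y": 0.05, "z": 0, "wx": 0, "wy": 0, "wz": 0}, {"x": 0, "y": 0.1, "z": 0, "wx": 0, "wy": 0, "wz": 0}, {"x": 0, "y": 0.14, "z": 0, "wx": 0, "wy": 0, "wz": 0}, {"x": 0, "y": 0.18, "z": 0, "wx": 0, "wy": 0, "wz": 0}, {"x": 0, "y": 0.22, "z": 0, "wx": 0, "wy": 0, "wz": 0}, {"x": 0, "y": 0.26, "z": 0, "wx": 0, "wy": 0, "wz": 0}, {"x": 0, "y": 0.29, "z": 0, "wx": 0, "wy": 0, "wz": 0}, {"x": 0, "y": 0.31, "z": 0, "wx": 0, "wy": 0, "wz": 0}, {"x": 0, "y": 0.31, "z": 0, "wx": 0, "wy": 0, "wz": 0}])

```text
clock: 4.25
tool_pos: [0.441, 0.0058, 0.0493]
tool_rot: [[0.001, 1.0, 0.0], [1.0, -0.001, -0.0], [-0.0, 0.0, -1.0]]
ft_force: [-0.6, -1.4, 0.5]
grip_width: -0.0003
finger_force: 0.6
```

```bash
cat > red.py <<'E'
from h import *
im=optics.camera("scene");hsv=cv2.cvtColor(im,cv2.COLOR_RGB2HSV)
m=cv2.inRange(hsv,(0,150,80),(8,255,255))|cv2.inRange(hsv,(174,150,80),(180,255,255))
k=np.zeros_like(m);k[190:275,300:385]=m[190:275,300:385]
ys,xs=np.nonzero(k);C=np.array([.513,-.0045])
P=np.array([at("scene",x,y,.06)[:2] for x,y in zip(xs,ys)])-C
d=P.mean(0);a=np.degrees(np.arctan2(d[1],d[0]));print("n",len(xs),"angle",a,"r",np.hypot(*d),"wheel deg",-(((a-23.5)+180)%360-180),arm.state()["clock"])
E
python3 red.py
```

```text
n 89 angle 107.21834217457908 r 0.05422899270589898 wheel deg -83.7183421745791 4.3
```

>>> step_arm(steps=[{"x": 0, "y": -0.06, "z": 0, "wx": 0, "wy": 0, "wz": 0}, {"x": 0, "y": -0.06, "z": 0.15, "wx": 0, "wy": 0, "wz": 0}, {"x": 0, "y": -0.2, "z": 0.15, "wx": 0, "wy": 0, "wz": 0}, {"x": 0, "y": -0.31, "z": 0.15, "wx": 0, "wy": 0, "wz": 0}, {"x": 0, "y": -0.31, "z": 0.15, "wx": 0, "wy": 0, "wz": 0}, {"x": 0, "y": -0.31, "z": 0.15, "wx": 0, "wy": 0, "wz": 0}, {"x": 0, "y": -0.31, "z": 0.15, "wx": 0, "wy": 0, "wz": 0}])

```text
clock: 5.18
tool_pos: [0.4408, -0.0559, 0.0792]
tool_rot: [[0.0, 1.0, -0.0], [1.0, -0.0, 0.0], [0.0, -0.0, -1.0]]
ft_force: [0.4, 0.4, 0.2]
grip_width: 0.0001
finger_force: 0.0
```

```bash
python3 red.py
```

```text
n 88 angle 107.26097708790053 r 0.0545906249978551 wheel deg -83.76097708790053 5.225
```

One click is done, and the wheel reads the same after release. Second click next.

>>> step_arm(steps=[{"x": 0, "y": 0, "z": -0.08, "wx": 0, "wy": 0, "wz": 0}, {"x": 0, "y": 0, "z": -0.15, "wx": 0, "wy": 0, "wz": 0}, {"x": 0, "y": 0, "z": -0.15, "wx": 0, "wy": 0, "wz": 0}, {"x": 0, "y": 0.05, "z": -0.15, "wx": 0, "wy": 0, "wz": 0}, {"x": 0, "y": 0.1, "z": -0.15, "wx": 0, "wy": 0, "wz": 0}, {"x": 0, "y": 0.14, "z": -0.15, "wx": 0, "wy": 0, "wz": 0}, {"x": 0, "y": 0.18, "z": -0.15, "wx": 0, "wy": 0, "wz": 0}, {"x": 0, "y": 0.22, "z": -0.15, "wx": 0, "wy": 0, "wz": 0}, {"x": 0, "y": 0.26, "z": -0.15, "wx": 0, "wy": 0, "wz": 0}, {"x": 0, "y": 0.29, "z": -0.15, "wx": 0, "wy": 0, "wz": 0}, {"x": 0, "y": 0.31, "z": -0.15, "wx": 0, "wy": 0, "wz": 0}, {"x": 0, "y": 0.31, "z": -0.15, "wx": 0, "wy": 0, "wz": 0}, {"x": 0, "y": 0.25, "z": -0.15, "wx": 0, "wy": 0, "wz": 0}, {"x": 0, "y": 0.25, "z": 0, "wx": 0, "wy": 0, "wz": 0}, {"x": 0, "y": 0.12, "z": 0, "wx": 0, "wy": 0, "wz": 0}, {"x": 0, "y": 0, "z": 0, "wx": 0, "wy": 0, "wz": 0}, {"x": 0, "y": 0, "z": 0, "wx": 0, "wy": 0, "wz": 0}, {"x": 0, "y": 0, "z": 0, "wx": 0, "wy": 0, "wz": 0}])

```text
clock: 7.48
tool_pos: [0.4407, -0.0565, 0.0792]
tool_rot: [[0.002, 1.0, -0.0], [1.0, -0.002, 0.0], [0.0, -0.0, -1.0]]
ft_force: [-0.4, 0.2, 0.3]
grip_width: -0.0003
finger_force: 0.0
```

```bash
python3 red.py
```

```text
n 87 angle 65.21064957786011 r 0.058668382227874766 wheel deg -41.710649577860124 7.525
```

Two clicks are done and one remains.

>>> step_arm(steps=[{"x": 0, "y": 0, "z": -0.08, "wx": 0, "wy": 0, "wz": 0}, {"x": 0, "y": 0, "z": -0.15, "wx": 0, "wy": 0, "wz": 0}, {"x": 0, "y": 0, "z": -0.15, "wx": 0, "wy": 0, "wz": 0}, {"x": 0, "y": 0.05, "z": -0.15, "wx": 0, "wy": 0, "wz": 0}, {"x": 0, "y": 0.1, "z": -0.15, "wx": 0, "wy": 0, "wz": 0}, {"x": 0, "y": 0.14, "z": -0.15, "wx": 0, "wy": 0, "wz": 0}, {"x": 0, "y": 0.18, "z": -0.15, "wx": 0, "wy": 0, "wz": 0}, {"x": 0, "y": 0.22, "z": -0.15, "wx": 0, "wy": 0, "wz": 0}, {"x": 0, "y": 0.26, "z": -0.15, "wx": 0, "wy": 0, "wz": 0}, {"x": 0, "y": 0.29, "z": -0.15, "wx": 0, "wy": 0, "wz": 0}, {"x": 0, "y": 0.31, "z": -0.15, "wx": 0, "wy": 0, "wz": 0}, {"x": 0, "y": 0.31, "z": -0.15, "wx": 0, "wy": 0, "wz": 0}, {"x": 0, "y": 0.25, "z": -0.15, "wx": 0, "wy": 0, "wz": 0}, {"x": 0, "y": 0.25, "z": 0.1, "wx": 0, "wy": 0, "wz": 0}, {"x": 0, "y": 0, "z": 0.2, "wx": 0, "wy": 0, "wz": 0}, {"x": 0, "y": -0.3, "z": 0.2, "wx": 0, "wy": 0, "wz": 0}, {"x": 0.08, "y": -0.6, "z": 0.2, "wx": 0, "wy": 0, "wz": 0}, {"x": 0.16, "y": -0.85, "z": 0.2, "wx": 0, "wy": 0, "wz": 0}, {"x": 0.16, "y": -0.85, "z": 0.2, "wx": 0, "wy": 0, "wz": 0}])

```text
clock: 9.9
tool_pos: [0.4727, -0.2302, 0.1187]
tool_rot: [[0.005, 1.0, -0.001], [1.0, -0.005, -0.0], [-0.0, -0.001, -1.0]]
ft_force: [-1.4, -0.1, -0.3]
grip_width: 0.0003
finger_force: 0.0
```

```bash
python3 red.py
python3 - <<'E'
from h import *
t=optics.camera("top")[225:365,255:470];w=optics.camera("wrist");m=optics.camera_model("wrist")
cv2.imwrite("pics/t2.png",np.hstack([cv2.resize(t,(369,240),interpolation=2),w[::2,::2]])[:,:,::-1])
g=cv2.inRange(cv2.cvtColor(w,cv2.COLOR_RGB2HSV),(45,100,40),(80,255,255));n,_,s,c=cv2.connectedComponentsWithStats(g)
i=1+np.argmax(s[1:,4]);print(s[i],c[i],[at("wrist",*c[i],z,m).round(4) for z in (.02,.04)])
a,d=ray("top",445.8,308.7);b,e=ray("wrist",*c[i],m)
k=np.linalg.lstsq(np.c_[d,-e],b-a,rcond=None)[0];print(a+d*k[0],b+e*k[1])
E
```

```text
n 56 angle 25.060928038964747 r 0.052374451048434086 wheel deg -1.5609280389647324 9.95Traceback (most recent call last):
  File "<stdin>", line 5, in <module>
    return _wrapfunc(a, 'argmax', axis=axis, out=out, **kwds)
    return bound(*args, **kwds)
ValueError: attempt to get argmax of an empty sequence
```

View pics/t2.png

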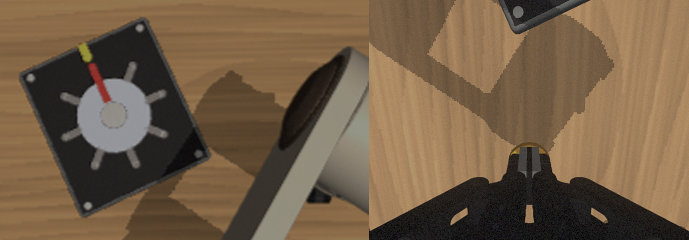

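The top view shows the red tooth lined up with the yellow pointer. In the wrist view the button housing shows just behind the fingertips, as expected. Next I'll go over the button.

>>> step_arm(steps=[{"x": 0, "y": -0.29, "z": 0, "wx": 0, "wy": 0, "wz": 0}, {"x": 0, "y": -0.29, "z": -0.2, "wx": 0, "wy": 0, "wz": 0}, {"x": 0, "y": -0.29, "z": -0.35, "wx": 0, "wy": 0, "wz": 0}, {"x": 0, "y": -0.29, "z": -0.37, "wx": 0, "wy": 0, "wz": 0}, {"x": 0, "y": -0.29, "z": -0.37, "wx": 0, "wy": 0, "wz": 0}])

```text
clock: 10.68
tool_pos: [0.4732, -0.284, 0.0463]
tool_rot: [[0.0, 1.0, 0.001], [1.0, -0.0, -0.001], [-0.001, 0.001, -1.0]]
ft_force: [-0.1, -0.5, 0.1]
grip_width: -0.0003
finger_force: 0.0
```

>>> step_arm(steps=[{"x": 0, "y": 0, "z": -0.01, "wx": 0, "wy": 0, "wz": 0}, {"x": 0, "y": 0, "z": -0.02, "wx": 0, "wy": 0, "wz": 0}, {"x": 0, "y": 0, "z": -0.03, "wx": 0, "wy": 0, "wz": 0}, {"x": 0, "y": 0, "z": -0.03, "wx": 0, "wy": 0, "wz": 0}])

```text
clock: 11.18
tool_pos: [0.4728, -0.2843, 0.0392]
tool_rot: [[0.001, 1.0, -0.0], [1.0, -0.001, 0.0], [0.0, -0.0, -1.0]]
ft_force: [0.0, 0.8, -0.3]
grip_width: -0.0002
finger_force: 0.0
```

Run:
```python
from h import *
p=arm.state()["tool_pos"];print(p)
sc=optics.camera("scene");print(proj("scene",p));cv2.imwrite("pics/s3.png",cv2.resize(sc[140:230,210:330],None,fx=6,fy=6,interpolation=2)[:,:,::-1])
```

```text
[ 0.47282791 -0.28425623  0.03919466]
[264.91083729 186.06915001]
```

View pics/s3.png

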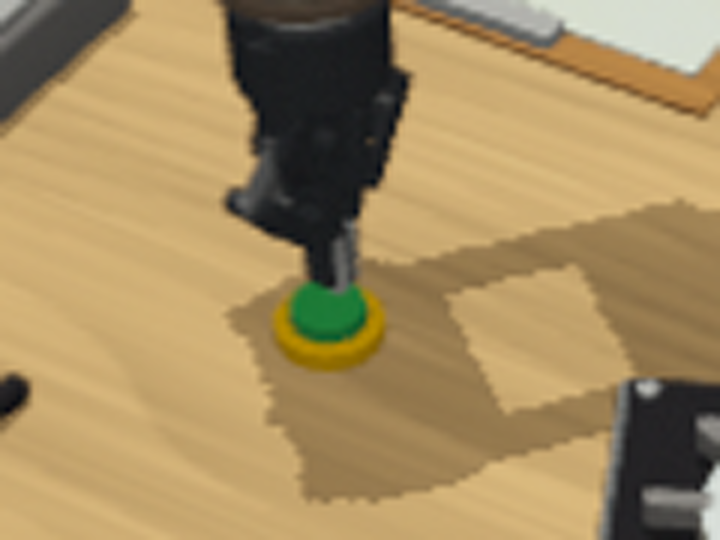

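The fingertip at (335,275) hovers above the green button at (328,308), roughly 10–15 mm up. Going down in small steps.

>>> step_arm(steps=[{"x": 0, "y": -0.015, "z": -0.01, "wx": 0, "wy": 0, "wz": 0}, {"x": 0, "y": -0.015, "z": -0.03, "wx": 0, "wy": 0, "wz": 0}, {"x": 0, "y": -0.015, "z": -0.05, "wx": 0, "wy": 0, "wz": 0}, {"x": 0, "y": -0.015, "z": -0.05, "wx": 0, "wy": 0, "wz": 0}])

```text
clock: 11.72
tool_pos: [0.4727, -0.2871, 0.0288]
tool_rot: [[0.001, 1.0, -0.001], [1.0, -0.001, 0.001], [0.001, -0.001, -1.0]]
ft_force: [0.7, -0.2, 0.6]
grip_width: 0.0002
finger_force: 0.0
```

>>> step_arm(steps=[{"x": 0, "y": 0, "z": -0.01, "wx": 0, "wy": 0, "wz": 0}, {"x": 0, "y": 0, "z": -0.015, "wx": 0, "wy": 0, "wz": 0}, {"x": 0, "y": 0, "z": -0.015, "wx": 0, "wy": 0, "wz": 0}])

```text
clock: 12.1
tool_pos: [0.4728, -0.2873, 0.0262]
tool_rot: [[0.001, 1.0, -0.0], [1.0, -0.001, 0.0], [0.0, -0.0, -1.0]]
ft_force: [-0.2, -0.8, 0.3]
grip_width: 0.0002
finger_force: 0.0
```

>>> step_arm(steps=[{"x": 0, "y": 0, "z": -0.01, "wx": 0, "wy": 0, "wz": 0}, {"x": 0, "y": 0, "z": -0.015, "wx": 0, "wy": 0, "wz": 0}, {"x": 0, "y": 0, "z": -0.015, "wx": 0, "wy": 0, "wz": 0}])

```text
clock: 12.48
tool_pos: [0.4728, -0.2873, 0.0232]
tool_rot: [[0.001, 1.0, -0.0], [1.0, -0.001, 0.0], [0.0, -0.0, -1.0]]
ft_force: [-0.7, -0.3, -0.1]
grip_width: -0.0001
finger_force: 0.0
```

>>> step_arm(steps=[{"x": 0, "y": 0, "z": -0.01, "wx": 0, "wy": 0, "wz": 0}, {"x": 0, "y": 0, "z": -0.015, "wx": 0, "wy": 0, "wz": 0}, {"x": 0, "y": 0, "z": -0.015, "wx": 0, "wy": 0, "wz": 0}])

```text
clock: 12.85
tool_pos: [0.473, -0.2874, 0.0203]
tool_rot: [[0.001, 1.0, 0.0], [1.0, -0.001, -0.0], [-0.0, 0.0, -1.0]]
ft_force: [1.1, 0.5, 1.6]
grip_width: -0.0002
finger_force: 1.1
```

>>> step_arm(steps=[{"x": 0, "y": 0, "z": -0.01, "wx": 0, "wy": 0, "wz": 0}, {"x": 0, "y": 0, "z": -0.01, "wx": 0, "wy": 0, "wz": 0}])

```text
clock: 13.1
tool_pos: [0.473, -0.2874, 0.0183]
tool_rot: [[0.001, 1.0, 0.0], [1.0, -0.001, -0.0], [-0.0, 0.0, -1.0]]
ft_force: [0.9, -0.4, 4.1]
grip_width: 0.0
finger_force: 1.7
```

>>> step_arm(steps=[{"x": 0, "y": 0, "z": -0.01, "wx": 0, "wy": 0, "wz": 0}, {"x": 0, "y": 0, "z": -0.01, "wx": 0, "wy": 0, "wz": 0}])

```text
clock: 13.35
tool_pos: [0.473, -0.2874, 0.0163]
tool_rot: [[0.001, 1.0, 0.0], [1.0, -0.001, -0.0], [-0.0, 0.0, -1.0]]
ft_force: [0.6, -0.4, 4.1]
grip_width: -0.0001
finger_force: 2.3
```

Contact came near z ≈ 0.021 and the button is on its spring. I'll continue to the stop.

>>> step_arm(steps=[{"x": 0, "y": 0, "z": -0.005, "wx": 0, "wy": 0, "wz": 0}, {"x": 0, "y": 0, "z": -0.005, "wx": 0, "wy": 0, "wz": 0}])

```text
clock: 13.6
tool_pos: [0.473, -0.2874, 0.0159]
tool_rot: [[0.001, 1.0, 0.0], [1.0, -0.001, -0.0], [-0.0, 0.0, -1.0]]
ft_force: [-2.2, 1.3, 13.4]
grip_width: 0.0004
finger_force: 6.6
```

>>> step_arm(steps=[{"x": 0, "y": 0, "z": -0.005, "wx": 0, "wy": 0, "wz": 0}, {"x": 0, "y": 0, "z": -0.005, "wx": 0, "wy": 0, "wz": 0}])

```text
clock: 13.85
tool_pos: [0.4731, -0.2874, 0.0156]
tool_rot: [[0.001, 1.0, 0.001], [1.0, -0.001, -0.001], [-0.001, 0.001, -1.0]]
ft_force: [-5.4, 5.9, 26.3]
grip_width: 0.0002
finger_force: 12.9
```

The force rose sharply to 26 N, so the button is on its stop. Now I'll lift straight up and check.

>>> step_arm(steps=[{"x": 0, "y": 0, "z": 0.05, "wx": 0, "wy": 0, "wz": 0}, {"x": 0, "y": 0, "z": 0.25, "wx": 0, "wy": 0, "wz": 0}, {"x": 0, "y": 0, "z": 0.5, "wx": 0, "wy": 0, "wz": 0}, {"x": 0, "y": -0.1, "z": 0.75, "wx": 0, "wy": 0, "wz": 0}, {"x": -0.25, "y": -0.3, "z": 0.75, "wx": 0, "wy": 0, "wz": 0}, {"x": -0.5, "y": -0.5, "z": 0.75, "wx": 0, "wy": 0, "wz": 0}, {"x": -0.5, "y": -0.5, "z": 0.75, "wx": 0, "wy": 0, "wz": 0}, {"x": -0.5, "y": -0.5, "z": 0.75, "wx": 0, "wy": 0, "wz": 0}])

```text
clock: 14.85
tool_pos: [0.3727, -0.3872, 0.1641]
tool_rot: [[0.002, 1.0, -0.0], [1.0, -0.002, 0.001], [0.001, -0.0, -1.0]]
ft_force: [-0.2, -0.3, 0.7]
grip_width: -0.0003
finger_force: 0.0
```

```bash
python3 red.py
python3 - <<'E'
from h import *
sc=optics.camera("scene");cv2.imwrite("pics/s4.png",cv2.resize(sc[150:290,200:400],None,fx=4,fy=4,interpolation=2)[:,:,::-1])
E
```

```text
n 56 angle 25.060928038964747 r 0.052374451048434086 wheel deg -1.5609280389647324 14.9
```

View pics/s4.png

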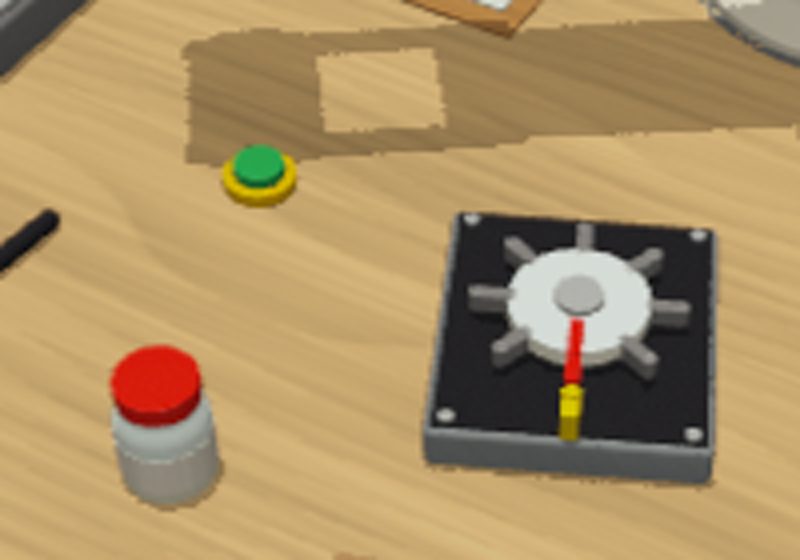

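The red tooth at (573,370) points at the yellow pointer at (571,405), and the green button at (259,165) is up again.

```bash
python3 -c "
from bench import ticket
print(ticket.close_job())"
```

```text
the job is handed in; nothing more can be done
None
```

I clicked the wheel three times clockwise, so its red tooth points at the yellow pointer, then pressed the green log button to its stop and let it come back up; the job was handed in at about 15 s.

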